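# Take a tare slip on the laboratory balance

## Robot

A 6-joint arm with a two-finger parallel gripper is mounted at the origin on the work surface. World frame = base frame: x ahead of the robot, y to its left, z up, the work surface at z = 0. Lengths are in mm, angles in rad, forces in N, time in s.
With the tool pointing down it reaches from about 300 to 750 mm from the base axis. Payload 8.5 kg.
Tool frame: the origin (TCP) lies on the centre line of the jaws, within the pads' length; the fingertips stand 22 mm ahead of it and the grasp point (between the pads) lies 3 mm ahead of it; y points along the fingers, z is the direction in which the jaws open and shut, and the axes are right-handed (so a half turn about y gives the same grasp; the last joint's range is limited). The gripper opens to 85 mm and grips with 20 to 120 N. Pads are 22 mm wide; open, the fingers measure 114 mm over their backs; the gripper's body (76 mm by 85 mm) begins 54 mm behind the grasp point. The pads swing forward as they close: fully open they stand 13 mm farther back than shut.
Start: joints at [1.065, 0.381, 1.297, -0, 1.464, -0.215], TCP at [157.687, 526.892, 230.722] pointing down, gripper open.
Joint ranges: [-3.11, 3.11], [-0.89, 2.33], [0.22, 2.48], [-1.42, 4.56], [0.17, 2.85], [-2.88, 2.88]. Speed limits (rad/s): [2.39, 2.39, 3.14, 3.14, 3.14, 3.14].

## Interface

Orientations are given as a rotation vector (axis times angle).
In Python, from station import * gives the robot as it stands.
- The arm moves only by the tool carry_out, never from a script. Its argument "increments" is a list of rows, each an object of numbers: "jaw": the gripper command: -1 is shut, 1 is fully open, values between are in proportion; "dx", "dy", "dz": the shift along the tool's x, y, z each as a share of 500 mm, from -1 to 1; "ax", "ay", "az": the turn, a rotation vector about the tool's x, y, z each as a share of 2 rad, from -1 to 1. A call has 1 to 5 rows; each row is the pose to reach, as a shift and turn from the pose measured when the call began, along the tool's axes at that moment; what a row does not reach only later rows make up. A row lasts 1/8 s, in which the tool goes at most 62.5 mm and 10.7 degrees, less where a joint would pass 70% of its speed; a pose out of reach is approached as far as the arm can. A call with a number of a shift or a turn outside -1 to 1 is refused whole. A call with a gripper value outside its range is refused whole. The fingers move at their own pace and stop on an object; "force" is the grip in N (left out, the last holds). Time passes only in rows, so rows that repeat a pose let the fingers close. It gives the time, the measured TCP pose, the force and the opening at its end, in the units of the state.
- observe(): the state, without advancing time (a new reading comes with each control period).
- capture(name): name is "scene" or "top" or "wrist"; returns (picture, depth): 384x512x3 uint8, red, green, blue; 384x512 float32, mm along the optical axis (not along the pixel's ray), 0 where there is no reading.
- camera_params(name): a dict with "fovy" (degrees; the focal length in pixels is half the picture's height over the tangent of half this angle, whatever the lens; pixels are square), "cx", "cy" (the principal point, pixels), "distortion" ([k1, k2, p1, p2, k3] as OpenCV has them; the pictures are not rectified), "R" (3x3) and "t" (3): a world point X has camera coordinates R X + t. Camera axes: x right, y down, z forward; pixel columns grow to the right and rows downward; lengths in mm; the calibration is good to about 2 mm. A picture is of the moment at which its call begins: read the wrist's pose just before it. camera_params takes no time and is no camera call; for the wrist camera it gives the pose at the moment of the call.
- finish_job(): hands the job in, once; it reports no verdict.
The state is a dict: "time": time; "q": joint angles; "qd": joint speeds; "tau": joint torques, N m; "ee_pos": TCP position; "ee_rot": TCP orientation; "ft_force": force on the tool from outside, world axes, zero at the start; "moment": the same for the moment, N m; "finger_gap": finger opening in mm.
Only numpy, scipy, OpenCV 4.12 (cv2) and the standard library are available. Lean on these libraries where they do the work, as an engineer would, in place of code of your own. Each camera call takes 0.05 s, during which the arm holds its last target. There are 200 camera calls.

## Task

Take a tare slip for the glass cup standing on the balance: with your fingertips gently push the balance's glass top door fully shut (towards the robot), then lightly tap the tare key (the long one in the middle of the balance's key row), then the print key (at the right-hand end of that row, seen from the robot), and last the feed key (the longer of the two keys on the small slip printer beside the balance). Tap each key down and let it come up again before the next; press no key before the door is shut, press no other key, and lift or shift nothing that stands on the bench, the printer included.

Things in the scene. Friction and masses are not known exactly. Their poses are not given: they have to be found in the camera images.
- balance: pale laboratory balance, fixed, 344 (x) x 210 (y) mm, glass draft shield over its rear; origin: centre of its underside on the bench, x to its rear, y to its left seen from the robot, z up. The front panel (x -172 to -66 mm) rises from 45 mm to 61 mm (0.15 rad) and bears five grey keys in a row at x = -145 mm, y = +86, +48, 0, -48, -86 mm: power, calibrate, tare, mode, print
- shield_top (a point): middle of the draft shield's top, 235 mm above the bench. The shield is a fixed glass box with pale posts around the weighing pan, 219 mm (balance x) by 210 mm (y) about this point, with two door guides 8 mm higher along its sides; its front pane is 73 mm behind the middle of the key row
- top_door (a joint): sliding glass top door of the draft shield: m by which it stands open, 0 = fully shut (its stop), at most 0.11; it starts open. It slides along the balance's x axis and shuts towards the balance's front (-x, to the robot). About 1.2 N moves it and it stays where it is left
- door_handle (a point): centre of the handle ridge on the top door's front edge; it moves with the door. The ridge is of soft dark rubber (gives 1 mm for each 1.8 N), 12 mm thick (balance x), 110 mm wide (balance y), and stands 16 mm up from the glass: top 8 mm above this point, glass 8 mm below. Behind it (+x) is bare glass. When shut this point is at x = -52.5 mm, y = 0, z = 248 mm in the balance frame
- tare_key_top (a point): centre of the top face of the tare key (40 mm long, 16 mm deep), which stands 6 mm above the sloping panel and goes 4 mm down square to the panel
- tare_key (a joint): tare key. Joint value 0 up, 0.004 m fully down; 1 N starts it moving, 3.6 N takes it 1.8 mm down (it then counts as pressed) and 6.6 N to its stop.
- print_key_top (a point): centre of the top face of the print key (18 x 16 mm), 6 mm above the sloping panel, goes 4 mm down square to the panel; its neighbour, the mode key, is 38 mm to the left
- print_key (a joint): print key. Joint value 0 up, 0.004 m fully down; 1 N starts it moving, 3.6 N takes it 1.8 mm down (it then counts as pressed) and 6.6 N to its stop.
- power_key (a joint): balance power key, left end of the row; not to be pressed. Joint value 0 up, 0.004 m fully down; 1 N starts it moving, 3.6 N takes it 1.8 mm down (it then counts as pressed) and 6.6 N to its stop.
- cal_key (a joint): calibrate key, second from the left; not to be pressed. Joint value 0 up, 0.004 m fully down; 1 N starts it moving, 3.6 N takes it 1.8 mm down (it then counts as pressed) and 6.6 N to its stop.
- mode_key (a joint): mode key, second from the right; not to be pressed. Joint value 0 up, 0.004 m fully down; 1 N starts it moving, 3.6 N takes it 1.8 mm down (it then counts as pressed) and 6.6 N to its stop.
- printer: slip printer, loose (about 0.95 kg), left or right of the balance: pale box 200 (x) x 120 (y) x 45 mm high, with a rounded grey roll cover 80 mm high over its rear half; origin: centre of its underside, x to its rear, y to its left seen from the robot. Two keys near its front edge at x = -70 mm: feed (34 mm long in y, 16 mm deep) at y = +24 mm, power (12 x 12 mm) at y = -38 mm
- feed_key_top (a point): centre of the top face of the printer's feed key, 51 mm above the bench; goes 4 mm straight down
- feed_key (a joint): printer's feed key. Joint value 0 up, 0.004 m fully down; 1 N starts it moving, 3.6 N takes it 1.8 mm down (it then counts as pressed) and 6.6 N to its stop.
- printer_power_key (a joint): printer's small power key; not to be pressed. Joint value 0 up, 0.004 m fully down; 1 N starts it moving, 3.6 N takes it 1.8 mm down (it then counts as pressed) and 6.6 N to its stop.
- cup: glass cup 48 mm wide, 45 mm high, on the pan inside the draft shield; origin under its centre
- beaker: glass beaker 68 mm wide, 90 mm high, standing on the magnetic stirrer (a fixed grey box 190 x 120 mm, 64 mm high, on the side of the balance where the printer is not); origin under its centre
- weight: steel calibration weight with a knob, 28 mm wide, 48 mm high, in front of the balance to the right; origin under its centre
- spatula: thin steel laboratory spatula, 150 mm long, 13 mm wide, 5 mm thick, lying in front of the balance to the left, along y; origin under its middle
- weighing_bottle: small stoppered glass weighing bottle, 42 mm wide, 65 mm high, left of the draft shield; origin under its centre
- reagent_bottle: white bottle with a blue cap, 70 mm wide, 150 mm high, right of the draft shield; origin under its centre
- jar: brown glass jar with a white cap, 72 mm wide, 85 mm high, at the left rear; origin under its centre
Things that resemble listed ones, but are neither listed nor needed, are in the scene too. What is shaped like the beaker but green or red is not meant.

How it is judged:
By the outcome, as a careful person would: the job done as asked, in the order asked, and still so for the second after the job is handed in, with the robot touching nothing.
It also fails if it takes over 61 s, if anything falls off the work surface, if the arm or the gripper's body presses on something with over 40 N, if the wrist force passes 120 N, or if a joint passes its speed limit or range.

## Working session

There is one attempt and no reset: what is moved stays moved. The work goes in short steps, Python scripts to look and compute and a tool call to move; the robot and the scene stay as the last step left them, time stands still between calls to the robot, and variables do not carry over. Pictures are saved under pics/ and viewed, about 8 in all and at most 12, crops included, and the job is handed in when it is done.

Besides the shell and the picture viewer there is one more tool, called as a command line: name --argument value ..., lists and objects as JSON in quotes. carry_out: Moves the arm, as the interface text tells. Its arguments: {"type":"object","properties":{"increments":{"type":"array","items":{"type":"object","properties":{"jaw":{"type":"number"},"dx":{"type":"number","minimum":-1,"maximum":1},"dy":{"type":"number","minimum":-1,"maximum":1},"dz":{"type":"number","minimum":-1,"maximum":1},"ax":{"type":"number","minimum":-1,"maximum":1},"ay":{"type":"number","minimum":-1,"maximum":1},"az":{"type":"number","minimum":-1,"maximum":1}}}},"force":{"type":"number"}},"required":["increments"]}

```bash
mkdir -p pics; ls; cat > h.py <<'E'
from station import *
import numpy as np, cv2
def KD(n):
    p=camera_params(n); f=192/np.tan(np.radians(p["fovy"])/2)
    return p,np.array([[f,0,p["cx"]],[0,f,p["cy"]],[0,0,1]]),np.array(p["distortion"],float)
def ray(n,uv,P=None):
    p,K,D=P or KD(n); R=np.array(p["R"]);t=np.array(p["t"])
    q=cv2.undistortPoints(np.array(uv,float).reshape(-1,1,2),K,D).reshape(-1,2)
    d=np.c_[q,np.ones(len(q))]@R
    return -R.T@t,d
def onz(n,uv,z,P=None):
    c,d=ray(n,uv,P); return c+d*((np.broadcast_to(z,len(d))-c[2])/d[:,2])[:,None]
def proj(n,X,P=None):
    p,K,D=P or KD(n)
    return cv2.projectPoints(np.array(X,float).reshape(-1,1,3),cv2.Rodrigues(np.array(p["R"],float))[0],np.array(p["t"],float),K,D)[0].reshape(-1,2)
E
python3 - <<'E'
from h import *
s=observe();print({k:np.round(v,3) for k,v in s.items()})
for n in("scene","top"):
    P=KD(n);im,d=capture(n);np.savez(n,im=im,d=d)
    print(n,P[1].round(1).tolist(),P[2],(-np.array(P[0]["R"]).T@np.array(P[0]["t"])).round())
    cv2.imwrite(f"pics/{n}.png",cv2.resize(im[...,::-1],(768,576)))
E
```

```text
pics
{'time': np.float64(0.0), 'q': array([ 1.065,  0.381,  1.298,  0.   ,  1.464, -0.215]), 'qd': array([ 0.   ,  0.001,  0.001, -0.001,  0.001, -0.001]), 'tau': array([-0.0000e+00, -4.4848e+01, -2.3127e+01, -0.0000e+00,  5.0000e-03,
       -0.0000e+00]), 'ee_pos': array([157.553, 526.635, 230.093]), 'ee_rot': array([-1.56 ,  0.229, -0.228]), 'ft_force': array([ 0.78 , -0.553,  0.385]), 'moment': array([0.018, 0.036, 0.014]), 'finger_gap': np.float64(85.284)}
scene [[417.2, 0.0, 253.2], [0.0, 417.2, 184.5], [0.0, 0.0, 1.0]] [-0.11488695  0.          0.          0.          0.        ] [ 608. -656. 1033.]
top [[373.4, 0.0, 248.4], [0.0, 373.4, 193.5], [0.0, 0.0, 1.0]] [0.00063443 0.         0.         0.         0.        ] [ 317.   59. 1122.]
```

View pics/top.png

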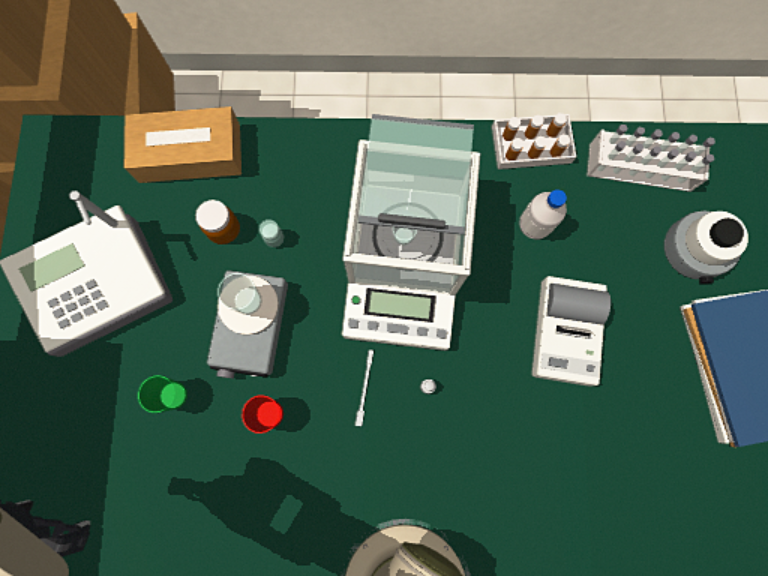

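View pics/scene.png

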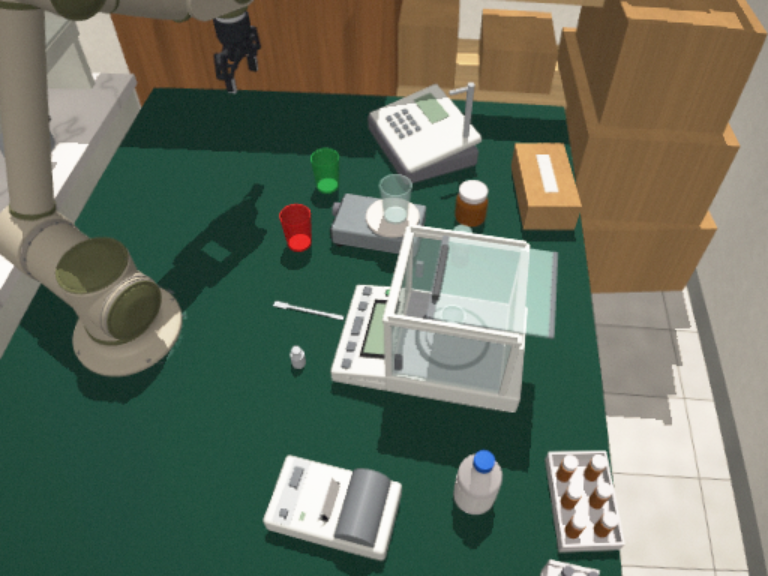

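Top view (768x576): the key row runs (352,324) to (440,333), with tare at about (396,329) and print at (440,333). The door handle is the dark bar at (412,221). On the printer at right, feed is at (557,363) and the small power key at (590,367). Possible confusions are the calibrate key (375,326), the mode key (419,331), printer power, the desk phone's keypad (80,300), and the front frame bar or the pan ring instead of the handle. I choose by the description and check it in one close crop.

```bash
cat > m.py <<'E'
from h import *
def blobs(n,box,f,amin,amax):
    z=np.load(n+".npz");im=z["im"];x0,y0,x1,y1=box
    hsv=cv2.cvtColor(im,cv2.COLOR_RGB2HSV)
    m=np.zeros(im.shape[:2],np.uint8);m[y0:y1,x0:x1]=f(hsv)[y0:y1,x0:x1]
    k,l,st,c=cv2.connectedComponentsWithStats(m,connectivity=4)
    return [(c[i].round(2),int(st[i,4]),st[i,:4].tolist()) for i in range(1,k) if amin<=st[i,4]<=amax]
E
python3 - <<'E'
from m import *
g=lambda h:((h[...,2]<175)&(h[...,2]>60)&(h[...,1]<60)).astype(np.uint8)
dk=lambda h:((h[...,2]<75)&(h[...,1]<110)).astype(np.uint8)
for nm,n,box,f,z in [("keys","top",(226,208,306,232),g,55),("prn","top",(355,230,405,258),g,51),("handle","top",(240,135,310,165),dk,248),
  ("keysS","scene",(215,185,265,250),g,55),("prnS","scene",(175,300,222,355),g,51),("handleS","scene",(280,150,310,210),dk,248)]:
    print(nm)
    for c,a,s in blobs(n,box,f,8,500): print(c,a,s,onz(n,[c],z)[0].round(1))
a=np.load("top.npz");b=np.load("scene.npz")
A=a["im"][130:270,220:420];B=b["im"][140:370,170:380]
A=cv2.resize(A,(800,560),interpolation=cv2.INTER_CUBIC)
cv2.imwrite("pics/c1.png",A[...,::-1])
print("depth",[ (u,v,float(a["d"][v,u])) for u,v in [(274,147),(264,219),(371,242),(300,120),(320,200)]])
E
```

```text
keys
[235.2  215.38] 40 [232, 212, 8, 7] [483.  104.4  55. ]
[248.36 216.52] 42 [245, 214, 8, 6] [480.2  66.3  55. ]
[264.67 218.77] 84 [258, 216, 15, 7] [474.5  19.2  55. ]
[281.27 220.51] 41 [278, 218, 8, 6] [470.2 -28.6  55. ]
[293.93 222.27] 41 [291, 219, 7, 7] [465.7 -65.   55. ]
[244.91 226.42] 45 [229, 224, 32, 5] [451.4  75.7  55. ]
[275.24 230.05] 37 [261, 228, 30, 4] [442.4 -11.3  55. ]
prn
[366.09 246.35] 124 [355, 230, 41, 28] [ 400.7 -269.9   51. ]
[371.64 241.49] 76 [365, 238, 14, 8] [ 414.7 -286.4   51. ]
[393.12 245.12] 24 [391, 243, 6, 5] [ 405.5 -346.8   51. ]
handle
[274.4  149.15] 89 [252, 146, 47, 7] [618.9   3.8 248. ]
[249.65 156.82] 34 [248, 150, 4, 15] [598.3  64.3 248. ]
[293.27 159.77] 22 [292, 155, 3, 10] [592.4 -42.3 248. ]
keysS
[244.43 193.8 ] 30 [242, 191, 6, 6] [485.5  98.8  55. ]
[246.83 217.8 ] 82 [241, 200, 17, 36] [502.7  13.5  55. ]
[241.48 203.73] 33 [239, 201, 6, 7] [481.3  61.5  55. ]
[263.73 205.91] 11 [263, 202, 2, 8] [546.7  59.8  55. ]
[237.68 217.07] 75 [234, 211, 8, 13] [476.4  13.4  55. ]
[261.64 212.27] 11 [259, 211, 6, 3] [542.8  36.7  55. ]
[259.6  231.92] 320 [244, 214, 21, 36] [543.5 -30.4  55. ]
[233.73 230.98] 41 [231, 228, 7, 7] [471.6 -34.3  55. ]
[230.41 242.18] 39 [227, 239, 7, 7] [467.5 -71.2  55. ]
[223.21 248.29] 14 [220, 245, 10, 5] [450.8 -92.2  55. ]
prnS
[197.07 317.98] 85 [193, 311, 10, 15] [ 415.8 -291.5   51. ]
[188.64 341.76] 33 [186, 339, 6, 7] [ 406.6 -352.    51. ]
[215.8  344.48] 25 [213, 341, 7, 8] [ 471.7 -351.1   51. ]
[184.26 352.18] 61 [176, 348, 21, 7] [ 401.1 -377.6   51. ]
handleS
[289.5 198. ] 12 [288, 197, 4, 3] [617.5 -52.5 248. ]
depth [(274, 147, 911.7378540039062), (264, 219, 1079.0020751953125), (371, 242, 1062.8795166015625), (300, 120, 941.9993896484375), (320, 200, 1137.8651123046875)]
```

View pics/c1.png

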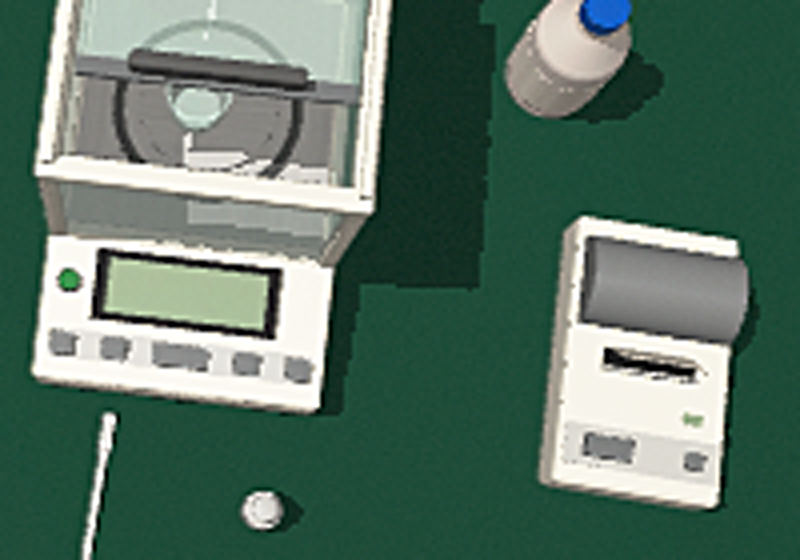

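The crop confirms the choice: tare is the long middle key at (181,356) and print the right end at (298,370). The handle is the dark ridge at (220,67), feed the longer printer key at (608,446), and small power at (694,461). Key row length comes out at 170 mm (172 expected), so I take it.

```bash
cat > plan.py <<'E'
from h import *
from scipy.spatial.transform import Rotation as Ro
BX=np.array([.9948,-.1016,0]);BY=np.array([.1016,.9948,0])
def plan(tcp,zdir=None):
    """increments (units of the tool) to reach TCP position; zdir: wanted world dir of tool z, tool y down"""
    s=observe();R=Ro.from_rotvec(s["ee_rot"]).as_matrix();p=s["ee_pos"]
    sh=R.T@(np.array(tcp,float)-p)/500
    if zdir is None: zdir=R[:,2]
    z=np.array([zdir[0],zdir[1],0.]);z/=np.linalg.norm(z);y=np.array([0,0,-1.])
    T=np.c_[np.cross(y,z),y,z]
    rv=Ro.from_matrix(R.T@T).as_rotvec()/2
    print("t",round(float(s["time"]),2),"tcp",p.round(1),"F",s["ft_force"].round(1),"gap",s["finger_gap"].round(1))
    print("shift",sh.round(4),"turn",rv.round(4))
    return R
E
python3 - <<'E'
from plan import *
print(plan([250,400,350]).round(3))
plan([400,0,400],BY);plan([400,0,400],-BY);plan([400,0,400],BX);plan([400,0,400],-BX)
E
```

```text
Traceback (most recent call last):
  File "plan.py", line 12, in plan
    print("t",round(float(s["time"]),2),"tcp",p.round(1),"F",s["ft_force"].round(1),"gap",s["finger_gap"].round(1))
                                                                                          ^^^^^^^^^^^^^^^^^^^^^
AttributeError: 'float' object has no attribute 'round'
```

```bash
sed -i 's/s\["finger_gap"\].round(1)/round(float(s["finger_gap"]),1)/' plan.py
python3 - <<'E'
from plan import *
print(plan([250,400,380]).round(3))
plan([400,0,400],BY);plan([400,0,400],-BY);plan([400,0,400],BX);plan([400,0,400],-BX)
E
```

```text
t 0.1 tcp [157.5 526.7 230.2] F [ 0.3 -0.   0.3] gap 85.5
shift [ 0.2497 -0.2995 -0.1901] turn [ 0.0006 -0.     -0.0002]
[[ 0.958 -0.001  0.287]
 [-0.287 -0.001  0.958]
 [-0.    -1.    -0.001]]
t 0.1 tcp [157.5 526.7 230.2] F [ 0.3 -0.   0.3] gap 85.5
shift [ 0.7665 -0.3388 -0.8705] turn [ 0.0006 -0.0945 -0.0002]
t 0.1 tcp [157.5 526.7 230.2] F [ 0.3 -0.   0.3] gap 85.5
shift [ 0.7665 -0.3388 -0.8705] turn [3.0000e-04 1.4763e+00 9.0000e-04]
t 0.1 tcp [157.5 526.7 230.2] F [ 0.3 -0.   0.3] gap 85.5
shift [ 0.7665 -0.3388 -0.8705] turn [6.000e-04 6.909e-01 3.000e-04]
t 0.1 tcp [157.5 526.7 230.2] F [ 0.3 -0.   0.3] gap 85.5
shift [ 0.7665 -0.3388 -0.8705] turn [ 3.000e-04 -8.799e-01 -7.000e-04]
```

carry_out --increments '[{"jaw": -1,"dy": -0.12},{"jaw": -1,"dy": -0.24},{"jaw": -1,"dy": -0.32,"dx": 0.06,"dz": -0.08},{"jaw": -1,"dy": -0.34,"dx": 0.12,"dz": -0.17,"ay": -0.03},{"jaw": -1,"dy": -0.34,"dx": 0.2,"dz": -0.27,"ay": -0.09}]' --force 20

```text
$.increments[0]: bad value
```

```bash
python3 - <<'E'
from plan import *
plan([430,0,400],BY)
E
```

```text
t 0.1 tcp [157.5 526.7 230.2] F [ 0.3 -0.   0.3] gap 85.5
shift [ 0.824  -0.3388 -0.8533] turn [ 0.0006 -0.0945 -0.0002]
```

carry_out --increments '[{"jaw": -1,"dx": 0,"dy": -0.12,"dz": 0,"ax": 0,"ay": 0,"az": 0},{"jaw": -1,"dx": 0,"dy": -0.24,"dz": 0,"ax": 0,"ay": 0,"az": 0},{"jaw": -1,"dx": 0.06,"dy": -0.32,"dz": -0.08,"ax": 0,"ay": 0,"az": 0},{"jaw": -1,"dx": 0.12,"dy": -0.34,"dz": -0.17,"ax": 0,"ay": -0.03,"az": 0},{"jaw": -1,"dx": 0.2,"dy": -0.34,"dz": -0.27,"ax": 0,"ay": -0.09,"az": 0}]' --force 20

```text
time: 0.72
ee_pos: [214.3, 368.9, 400.9]
ee_rot: [-1.569, 0.083, -0.084]
ft_force: [1.7, -0.6, 0.8]
finger_gap: 0.2
```

```bash
python3 - <<'E'
from plan import *
plan([430,0,400],BY)
E
```

```text
t 0.72 tcp [214.3 368.9 400.9] F [ 1.7 -0.6  0.8] gap 0.2
shift [ 0.5071  0.0021 -0.688 ] turn [ 0.0001 -0.0022  0.0003]
```

carry_out --increments '[{"jaw": -1,"dx": 0.07,"dy": 0,"dz": -0.1,"ax": 0,"ay": 0,"az": 0},{"jaw": -1,"dx": 0.14,"dy": 0,"dz": -0.19,"ax": 0,"ay": 0,"az": 0},{"jaw": -1,"dx": 0.21,"dy": 0,"dz": -0.29,"ax": 0,"ay": 0,"az": 0},{"jaw": -1,"dx": 0.28,"dy": 0,"dz": -0.38,"ax": 0,"ay": 0,"az": 0},{"jaw": -1,"dx": 0.35,"dy": 0,"dz": -0.48,"ax": 0,"ay": 0,"az": 0}]'

```text
time: 1.35
ee_pos: [363.3, 110.0, 400.9]
ee_rot: [-1.569, 0.083, -0.084]
ft_force: [1.0, 0.1, 0.5]
finger_gap: -0.1
```

```bash
python3 - <<'E'
from plan import *
plan([430,0,400],BY)
E
```

```text
t 1.35 tcp [363.3 110.  400.9] F [1.  0.1 0.5] gap -0.1
shift [ 0.1558  0.0018 -0.2047] turn [-0.     -0.0021  0.0002]
```

carry_out --increments '[{"jaw": -1,"dx": 0.08,"dy": 0,"dz": -0.1,"ax": 0,"ay": 0,"az": 0},{"jaw": -1,"dx": 0.16,"dy": 0,"dz": -0.2,"ax": 0,"ay": 0,"az": 0},{"jaw": -1,"dx": 0.16,"dy": 0,"dz": -0.2,"ax": 0,"ay": 0,"az": 0},{"jaw": -1,"dx": 0.16,"dy": 0,"dz": -0.2,"ax": 0,"ay": 0,"az": 0}]'

```text
time: 1.85
ee_pos: [432.2, 2.2, 400.7]
ee_rot: [-1.569, 0.084, -0.083]
ft_force: [-0.0, -0.1, -0.6]
finger_gap: -0.1
```

```bash
python3 - <<'E'
from plan import *
plan([640,2,310],BY)
P=KD("wrist");print((-np.array(P[0]["R"]).T@np.array(P[0]["t"])).round(1),np.array(P[0]["R"]).round(2).tolist())
im,d=capture("wrist");np.savez("wrist",im=im,d=d)
cv2.imwrite("pics/w1.png",cv2.resize(im[...,::-1],(768,576)))
E
```

```text
t 1.85 tcp [432.2   2.2 400.7] F [-0.  -0.1 -0.6] gap -0.1
shift [0.4134 0.1812 0.0438] turn [-0.0002 -0.0024 -0.0002]
[356.5   9.5 543.5] [[0.11, 0.99, 0.0], [0.95, -0.1, 0.3], [0.3, -0.03, -0.95]]
```

View pics/w1.png

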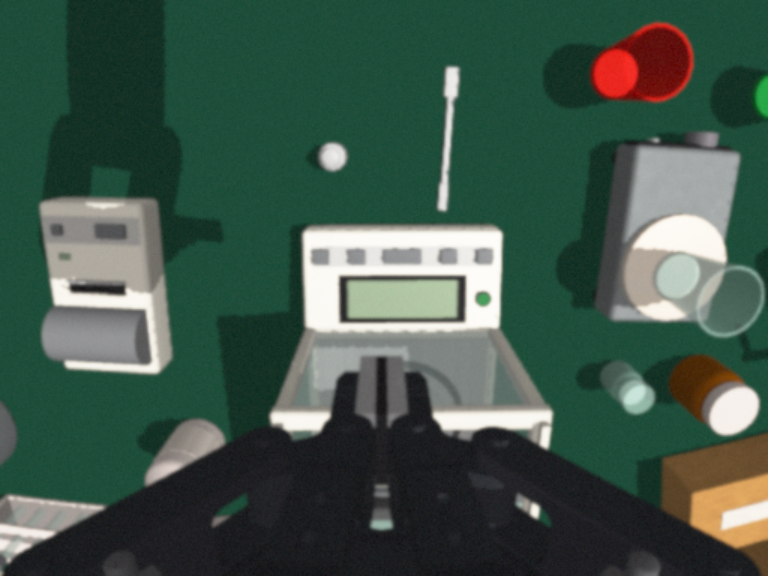

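Wrist view (up is towards the robot): tare (402,256), print (319,256), feed (110,231), printer power (57,230). The fingertips, shut, end at (381,358). I'll triangulate these with the top view while moving on.

```bash
python3 - <<'E'
from m import *
g=lambda h:((h[...,2]<175)&(h[...,2]>50)&(h[...,1]<60)).astype(np.uint8)
g2=lambda h:((h[...,2]<115)&(h[...,2]>30)&(h[...,1]<70)).astype(np.uint8)
P=KD("wrist")
for nm,box,f,z in [("keys",(204,162,334,178),g,55),("prn",(30,147,90,162),g2,51)]:
    print(nm)
    for c,a,s in blobs("wrist",box,f,15,500): print(c,a,s,onz("wrist",[c],z,P)[0].round(1))
# triangulate with top
for nm,tc,wc in [("tare",(264.67,218.77),(268,170.7))]:
    c1,d1=ray("top",[tc]);c2,d2=ray("wrist",[wc],P)
    A=np.c_[d1[0],-d2[0]];s=np.linalg.lstsq(A,c2-c1,rcond=None)[0]
    print((c1+d1[0]*s[0]).round(1),(c2+d2[0]*s[1]).round(1))
# fingertip pixel prediction
print((proj("wrist",[[432.2,2.2,400.7-22],[432.2,2.2,400.7-35]],P)*1.5).round(0))
E
```

```text
keys
[213.05 170.54] 107 [208, 166, 11, 10] [465.7 -65.4  55. ]
[236.79 170.46] 112 [231, 166, 12, 10] [469.5 -28.7  55. ]
[267.23 170.53] 247 [254, 166, 27, 10] [474.7  18.3  55. ]
[297.78 170.54] 110 [292, 166, 12, 10] [479.7  65.6  55. ]
[321.84 170.5 ] 109 [316, 166, 12, 10] [483.5 103.1  55. ]
prn
[ 37.77 152.62] 64 [34, 149, 9, 8] [ 405.3 -345.5   51. ]
[ 73.51 153.86] 223 [63, 149, 22, 11] [ 414.8 -284.5   51. ]
[473.6  19.4  60.8] [473.6  19.4  60.9]
[[382. 352.]
 [381. 339.]]
```

carry_out --increments '[{"jaw": -1,"dx": 0.1,"dy": 0.04,"dz": 0.01,"ax": 0,"ay": 0,"az": 0},{"jaw": -1,"dx": 0.2,"dy": 0.08,"dz": 0.02,"ax": 0,"ay": 0,"az": 0},{"jaw": -1,"dx": 0.3,"dy": 0.12,"dz": 0.03,"ax": 0,"ay": 0,"az": 0},{"jaw": -1,"dx": 0.42,"dy": 0.15,"dz": 0.044,"ax": 0,"ay": 0,"az": 0},{"jaw": -1,"dx": 0.42,"dy": 0.15,"dz": 0.044,"ax": 0,"ay": 0,"az": 0}]'

```text
time: 2.52
ee_pos: [645.0, 4.4, 321.1]
ee_rot: [-1.568, 0.086, -0.075]
ft_force: [-0.2, -0.0, 0.4]
finger_gap: 0.5
```

```bash
python3 - <<'E'
from plan import *
plan([652,1,268],BY)
P=KD("wrist");im,d=capture("wrist");np.savez("wrist2",im=im,d=d)
cv2.imwrite("pics/w2.png",cv2.resize(im[...,::-1],(768,576)))
u=proj("wrist",[[645,4.4,299],[618.9+6-5.5,-51,256],[618.9+6+5.5,58.5,256],[645,4.4,240]],P)
print((u*1.5).round())
im,d=capture("scene");np.savez("scene2",im=im)
cv2.imwrite("pics/s2.png",cv2.resize(im[130:260,240:400,::-1],(736,598),interpolation=cv2.INTER_CUBIC))
E
```

```text
t 2.52 tcp [645.    4.4 321.1] F [-0.2 -0.   0.4] gap 0.5
shift [ 0.0154  0.1061 -0.0054] turn [-0.0005 -0.0005 -0.0035]
[[383. 352.]
 [254. 271.]
 [500. 270.]
 [382. 302.]]
```

View pics/w2.png

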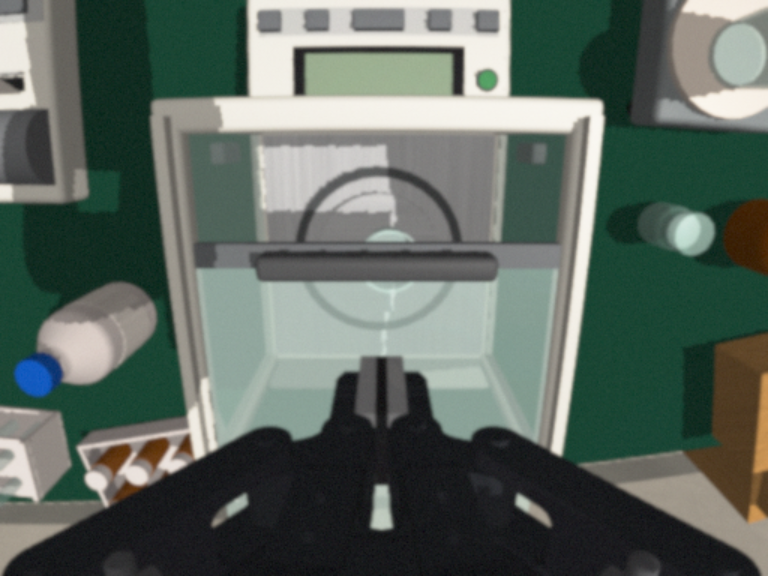

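View pics/s2.png

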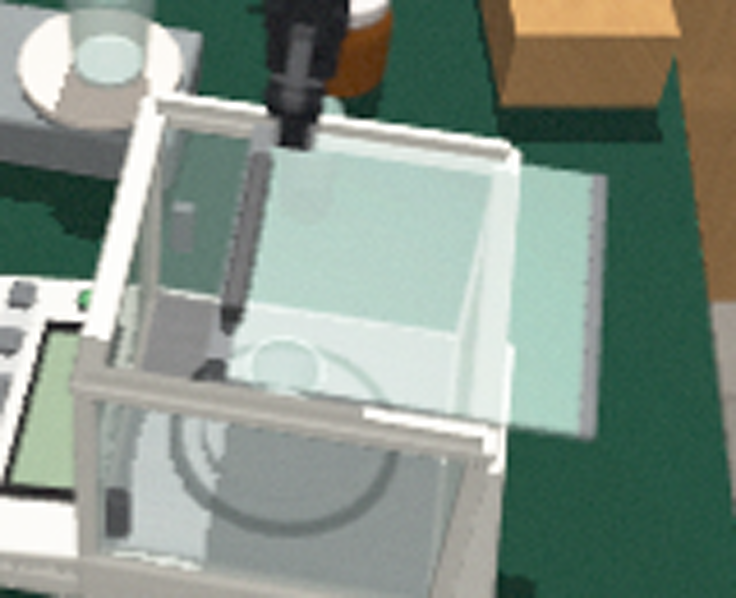

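Wrist view: the handle spans (257–497, 252–281), its rear edge about 4 mm farther back than the first estimate. The fingertips at (381,358) are well behind it. The scene crop agrees: the ridge is at (245,240), with the gripper behind it.

carry_out --increments '[{"jaw": -1,"dx": 0.015,"dy": 0.04,"dz": -0.004,"ax": 0,"ay": 0,"az": -0.003},{"jaw": -1,"dx": 0.015,"dy": 0.08,"dz": -0.004,"ax": 0,"ay": 0,"az": -0.003},{"jaw": -1,"dx": 0.015,"dy": 0.1,"dz": -0.004,"ax": 0,"ay": 0,"az": -0.003},{"jaw": -1,"dx": 0.015,"dy": 0.104,"dz": -0.004,"ax": 0,"ay": 0,"az": -0.003}]'

```text
time: 3.12
ee_pos: [649.3, 1.9, 275.5]
ee_rot: [-1.569, 0.075, -0.087]
ft_force: [-0.5, 0.3, 0.1]
finger_gap: -0.0
```

```bash
python3 - <<'E'
from plan import *
plan([630,3.5,268],BY)
E
```

```text
t 3.12 tcp [649.3   1.9 275.5] F [-0.5  0.3  0.1] gap -0.0
shift [-0.0388  0.0146 -0.0008] turn [-0.0001 -0.0005  0.0037]
```

carry_out --increments '[{"jaw": -1,"dx": 0,"dy": 0.013,"dz": 0,"ax": 0,"ay": 0,"az": 0.002},{"jaw": -1,"dx": 0,"dy": 0.014,"dz": 0,"ax": 0,"ay": 0,"az": 0.002},{"jaw": -1,"dx": 0,"dy": 0.014,"dz": 0,"ax": 0,"ay": 0,"az": 0.002}]'

```text
time: 3.5
ee_pos: [649.4, 1.9, 268.7]
ee_rot: [-1.569, 0.078, -0.084]
ft_force: [-0.2, -0.1, 1.0]
finger_gap: -0.3
```

```bash
python3 - <<'E'
from plan import *
plan([630,3.5,268],BY)
E
```

```text
t 3.5 tcp [649.4   1.9 268.7] F [-0.2 -0.1  1. ] gap -0.3
shift [-0.0389  0.0013 -0.0007] turn [-0.0001 -0.0005  0.0019]
```

carry_out --increments '[{"jaw": -1,"dx": -0.01,"dy": 0.001,"dz": 0,"ax": 0,"ay": 0,"az": 0},{"jaw": -1,"dx": -0.02,"dy": 0.001,"dz": 0,"ax": 0,"ay": 0,"az": 0},{"jaw": -1,"dx": -0.03,"dy": 0.001,"dz": 0,"ax": 0,"ay": 0,"az": 0},{"jaw": -1,"dx": -0.04,"dy": 0.001,"dz": 0,"ax": 0,"ay": 0,"az": 0},{"jaw": -1,"dx": -0.05,"dy": 0.001,"dz": 0,"ax": 0,"ay": 0,"az": 0}]'

```text
time: 4.12
ee_pos: [624.1, 4.5, 268.2]
ee_rot: [-1.569, 0.078, -0.084]
ft_force: [0.7, 1.9, -0.1]
finger_gap: 0.0
```

carry_out --increments '[{"jaw": -1,"dx": -0.01,"dy": 0.001,"dz": 0,"ax": 0,"ay": 0,"az": 0},{"jaw": -1,"dx": -0.02,"dy": 0.001,"dz": 0,"ax": 0,"ay": 0,"az": 0},{"jaw": -1,"dx": -0.03,"dy": 0.001,"dz": 0,"ax": 0,"ay": 0,"az": 0},{"jaw": -1,"dx": -0.04,"dy": 0.001,"dz": 0,"ax": 0,"ay": 0,"az": 0}]'

```text
time: 4.62
ee_pos: [603.9, 6.6, 267.6]
ee_rot: [-1.569, 0.078, -0.084]
ft_force: [0.7, 0.4, 0.8]
finger_gap: -0.0
```

```bash
python3 - <<'E'
from plan import *
plan(np.array([566.7,9.9,268])+17*BX,BY)
E
```

```text
t 4.62 tcp [603.9   6.6 267.6] F [0.7 0.4 0.8] gap -0.0
shift [-0.0407 -0.0009 -0.0009] turn [-0.0001 -0.0005  0.002 ]
```

carry_out --increments '[{"jaw": -1,"dx": -0.008,"dy": 0,"dz": 0,"ax": 0,"ay": 0,"az": 0},{"jaw": -1,"dx": -0.016,"dy": 0,"dz": 0,"ax": 0,"ay": 0,"az": 0},{"jaw": -1,"dx": -0.024,"dy": 0,"dz": 0,"ax": 0,"ay": 0,"az": 0},{"jaw": -1,"dx": -0.03,"dy": 0,"dz": 0,"ax": 0,"ay": 0,"az": 0}]'

```text
time: 5.12
ee_pos: [588.8, 8.1, 267.6]
ee_rot: [-1.569, 0.078, -0.084]
ft_force: [-0.0, 0.3, 0.6]
finger_gap: -0.0
```

carry_out --increments '[{"jaw": -1,"dx": -0.004,"dy": 0,"dz": 0,"ax": 0,"ay": 0,"az": 0},{"jaw": -1,"dx": -0.008,"dy": 0,"dz": 0,"ax": 0,"ay": 0,"az": 0},{"jaw": -1,"dx": -0.008,"dy": 0,"dz": 0,"ax": 0,"ay": 0,"az": 0}]'

```text
time: 5.5
ee_pos: [584.7, 8.6, 267.6]
ee_rot: [-1.569, 0.078, -0.084]
ft_force: [-0.1, -0.1, -0.0]
finger_gap: 0.1
```

```bash
python3 - <<'E'
from plan import *
plan(np.array([566.7,9.9,268])+17*BX,BY)
im,d=capture("top");np.savez("top3",im=im)
cv2.imwrite("pics/t3.png",cv2.resize(im[80:240,220:330,::-1],(412,600),interpolation=cv2.INTER_CUBIC))
E
```

```text
t 5.5 tcp [584.7   8.6 267.6] F [-0.1 -0.1 -0. ] gap 0.1
shift [-0.0021 -0.0008 -0.001 ] turn [-0.0001 -0.0005  0.002 ]
```

carry_out --increments '[{"jaw": -1,"dx": -0.003,"dy": 0,"dz": 0,"ax": 0,"ay": 0,"az": 0},{"jaw": -1,"dx": -0.005,"dy": 0,"dz": 0,"ax": 0,"ay": 0,"az": 0},{"jaw": -1,"dx": -0.005,"dy": 0,"dz": 0,"ax": 0,"ay": 0,"az": 0}]'

```text
time: 5.92
ee_pos: [582.3, 8.8, 267.6]
ee_rot: [-1.569, 0.078, -0.084]
ft_force: [0.2, -0.1, 0.3]
finger_gap: -0.1
```

carry_out --increments '[{"jaw": -1,"dx": -0.003,"dy": 0,"dz": 0,"ax": 0,"ay": 0,"az": 0},{"jaw": -1,"dx": -0.005,"dy": 0,"dz": 0,"ax": 0,"ay": 0,"az": 0},{"jaw": -1,"dx": -0.005,"dy": 0,"dz": 0,"ax": 0,"ay": 0,"az": 0}]'

```text
time: 6.3
ee_pos: [579.7, 9.1, 267.6]
ee_rot: [-1.569, 0.077, -0.084]
ft_force: [0.2, 0.2, 0.5]
finger_gap: -0.1
```

```bash
python3 - <<'E'
from plan import *
plan(np.array([566.7,9.9,268])+17*BX,BY)
E
```

```text
t 6.3 tcp [579.7   9.1 267.6] F [0.2 0.2 0.5] gap -0.1
shift [ 0.0079 -0.0007 -0.001 ] turn [-0.0001 -0.0005  0.0021]
```

View pics/t3.png

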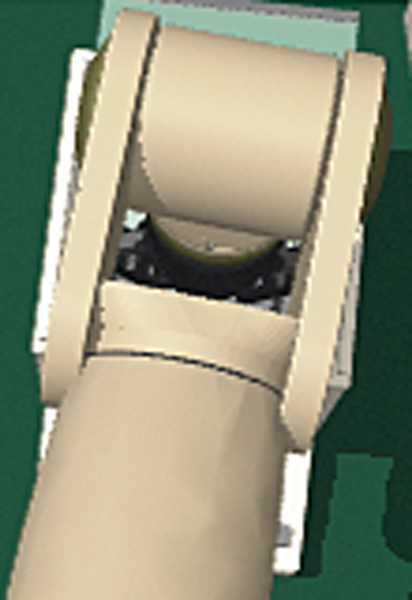

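The top view is blocked by the arm, but the door's rear edge still seems near its starting row. I'll check with the other cameras.

```bash
python3 - <<'E'
from plan import *
im,d=capture("scene");np.savez("scene4",im=im)
w,dw=capture("wrist")
a=cv2.resize(im[110:260,240:400,::-1],(512,480),interpolation=cv2.INTER_CUBIC)
b=cv2.resize(w[60:300,180:320,::-1],(280,480),interpolation=cv2.INTER_CUBIC)
cv2.imwrite("pics/s4.png",np.hstack([a,b]))
z=np.load("top.npz")
for u,v in [(274,147),(262,147),(288,150),(300,160),(248,150)]:
    p=camera_params("top");c,dr=ray("top",[(u,v)]);zc=z["d"][v,u]
    print(u,v,(c+dr[0]*zc).round(1))
E
```

```text
274 147 [622.1   5.2 254.7]
262 147 [622.1  34.5 253.4]
288 150 [615.3 -29.  253.7]
300 160 [649.7 -83.4  64.9]
248 150 [679.   70.7  62.9]
```

View pics/s4.png

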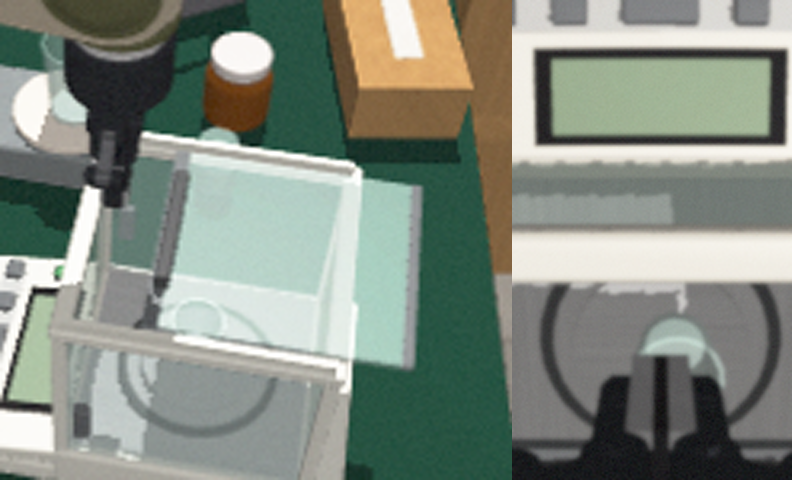

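The fingers passed over the ridge: the scene crop has the tip at (115,205), in front of the untouched handle at (172,225). So the tip is higher than I assumed. I'll measure the tip in depth and in the scene view.

```bash
python3 - <<'E'
from plan import *
s=observe();p=s["ee_pos"];print(p.round(1))
P=KD("wrist");w,dw=capture("wrist");print(P[1].round(1)[0],P[2])
for v in range(232,262,3):
    for u in (247,260):
        zc=dw[v,u];c,dr=ray("wrist",[(u,v)],P);print(u,v,round(float(zc)),(c+dr[0]*zc-p).round(1),w[v,u],end=" | ")
    print()
# scene: where would tip be at several lengths, in s4 crop pixels
for L in (0,10,16,22,30):
    u=proj("scene",[p-[0,0,L]])[0];print(L,((u-[240,110])*3.2).round(0))
E
```

```text
[579.8   9.1 267.6]
[323.1   0.  254. ] [-0.09323553  0.          0.          0.          0.        ]
247 232 316 [  54.6  -13.3 -147.3] [155 171 163] | 260 232 359 [  73.9   -1.7 -186.7] [180 194 185] | 
247 235 314 [  56.3  -13.5 -144. ] [177 194 185] | 260 235 359 [  76.9   -2.  -185.1] [174 185 180] | 
247 238 150 [-11.4  -2.9   5.5] [101 103 104] | 260 238 151 [-10.5   3.1   5. ] [105 106 107] | 
247 241 148 [-11.1  -2.9   8.1] [92 92 93] | 260 241 148 [-10.5   3.    8.1] [91 87 89] | 
247 244 145 [-11.1  -2.8  11.1] [92 91 93] | 260 244 145 [-10.5   3.   11.2] [88 87 90] | 
247 247 142 [-11.3  -2.7  14.5] [95 93 93] | 260 247 142 [-10.7   2.9  14.5] [90 89 90] | 
247 250 140 [-11.   -2.7  16.8] [94 93 93] | 260 250 139 [-10.6   2.9  17.1] [87 85 88] | 
247 253 137 [-11.   -2.7  19.5] [93 89 89] | 260 253 138 [-10.1   2.8  18.8] [87 87 90] | 
247 256 134 [-11.5  -2.6  23. ] [94 92 93] | 260 256 134 [-10.8   2.8  22.8] [91 90 89] | 
247 259 132 [-10.9  -2.6  24.6] [94 93 92] | 260 259 133 [-10.2   2.7  24.1] [89 89 88] | 
0 [114. 198.]
10 [114. 207.]
16 [114. 212.]
22 [114. 217.]
30 [113. 223.]
```

The finger's end sits only about 0–10 mm ahead of the TCP, not 22 (wrist depth says about −5, scene says about 8–10). I'll go back behind the handle and find the glass by light touch.

carry_out --increments '[{"jaw": -1,"dx": 0,"dy": -0.04,"dz": 0,"ax": 0,"ay": 0,"az": 0},{"jaw": -1,"dx": 0.04,"dy": -0.04,"dz": 0,"ax": 0,"ay": 0,"az": 0},{"jaw": -1,"dx": 0.1,"dy": -0.04,"dz": 0,"ax": 0,"ay": 0,"az": 0},{"jaw": -1,"dx": 0.145,"dy": -0.03,"dz": 0,"ax": 0,"ay": 0,"az": 0},{"jaw": -1,"dx": 0.145,"dy": 0.008,"dz": 0,"ax": 0,"ay": 0,"az": 0}]'

```text
time: 7.08
ee_pos: [653.3, 1.3, 263.5]
ee_rot: [-1.57, 0.076, -0.085]
ft_force: [-0.0, 0.8, -1.3]
finger_gap: 0.1
```

carry_out --increments '[{"jaw": -1,"dx": 0,"dy": 0.004,"dz": 0,"ax": 0,"ay": 0,"az": 0},{"jaw": -1,"dx": 0,"dy": 0.008,"dz": 0,"ax": 0,"ay": 0,"az": 0},{"jaw": -1,"dx": 0,"dy": 0.008,"dz": 0,"ax": 0,"ay": 0,"az": 0}]'

```text
time: 7.45
ee_pos: [653.4, 1.3, 260.2]
ee_rot: [-1.57, 0.076, -0.086]
ft_force: [-0.4, 1.1, 0.7]
finger_gap: 0.2
```

carry_out --increments '[{"jaw": -1,"dx": 0,"dy": 0.004,"dz": 0,"ax": 0,"ay": 0,"az": 0},{"jaw": -1,"dx": 0,"dy": 0.008,"dz": 0,"ax": 0,"ay": 0,"az": 0},{"jaw": -1,"dx": 0,"dy": 0.008,"dz": 0,"ax": 0,"ay": 0,"az": 0}]'

```text
time: 7.82
ee_pos: [653.3, 1.3, 256.1]
ee_rot: [-1.57, 0.076, -0.086]
ft_force: [-0.8, 0.4, 0.4]
finger_gap: 0.4
```

carry_out --increments '[{"jaw": -1,"dx": 0,"dy": 0.004,"dz": 0,"ax": 0,"ay": 0,"az": 0},{"jaw": -1,"dx": 0,"dy": 0.008,"dz": 0,"ax": 0,"ay": 0,"az": 0},{"jaw": -1,"dx": 0,"dy": 0.008,"dz": 0,"ax": 0,"ay": 0,"az": 0}]'

```text
time: 8.2
ee_pos: [653.3, 1.3, 251.9]
ee_rot: [-1.57, 0.076, -0.086]
ft_force: [-0.3, 0.4, -0.5]
finger_gap: -0.0
```

```bash
cat > tip.py <<'E'
from plan import *
p=observe()["ee_pos"];im,d=capture("scene")
u0=proj("scene",[p-[0,0,0]])[0];u1=proj("scene",[p-[0,0,40]])[0]
hs=cv2.cvtColor(im,cv2.COLOR_RGB2HSV)
for L in range(-6,34,2):
    u=proj("scene",[p-[0,0,L]])[0].round().astype(int);print(L,u,im[u[1],u[0]].tolist(),end="; ")
print();cv2.imwrite("pics/tip.png",cv2.resize(im[120:220,260:380,::-1],(720,600),interpolation=cv2.INTER_CUBIC))
E
python3 tip.py
```

```text
-6 [306 179] [33, 35, 38]; -4 [306 180] [34, 32, 39]; -2 [306 180] [34, 32, 39]; 0 [305 181] [34, 37, 40]; 2 [305 181] [34, 37, 40]; 4 [305 182] [31, 38, 41]; 6 [305 182] [31, 38, 41]; 8 [305 183] [52, 56, 54]; 10 [305 183] [52, 56, 54]; 12 [305 184] [183, 209, 200]; 14 [305 184] [183, 209, 200]; 16 [305 185] [184, 210, 198]; 18 [305 185] [184, 210, 198]; 20 [305 186] [184, 213, 200]; 22 [305 186] [184, 213, 200]; 24 [305 187] [184, 211, 200]; 26 [305 187] [184, 211, 200]; 28 [305 188] [185, 214, 205]; 30 [304 188] [184, 213, 204]; 32 [304 189] [186, 212, 203];
```

carry_out --increments '[{"jaw": -1,"dx": 0,"dy": 0.003,"dz": 0,"ax": 0,"ay": 0,"az": 0},{"jaw": -1,"dx": 0,"dy": 0.005,"dz": 0,"ax": 0,"ay": 0,"az": 0},{"jaw": -1,"dx": 0,"dy": 0.005,"dz": 0,"ax": 0,"ay": 0,"az": 0}]'

```text
time: 8.62
ee_pos: [653.3, 1.3, 249.4]
ee_rot: [-1.57, 0.076, -0.086]
ft_force: [-0.1, 0.4, -0.1]
finger_gap: 0.1
```

carry_out --increments '[{"jaw": -1,"dx": 0,"dy": 0.003,"dz": 0,"ax": 0,"ay": 0,"az": 0},{"jaw": -1,"dx": 0,"dy": 0.005,"dz": 0,"ax": 0,"ay": 0,"az": 0},{"jaw": -1,"dx": 0,"dy": 0.005,"dz": 0,"ax": 0,"ay": 0,"az": 0}]'

```text
time: 9.0
ee_pos: [653.3, 1.3, 246.8]
ee_rot: [-1.57, 0.076, -0.086]
ft_force: [-0.2, 0.0, -0.3]
finger_gap: 0.1
```

carry_out --increments '[{"jaw": -1,"dx": 0,"dy": 0.003,"dz": 0,"ax": 0,"ay": 0,"az": 0},{"jaw": -1,"dx": 0,"dy": 0.005,"dz": 0,"ax": 0,"ay": 0,"az": 0},{"jaw": -1,"dx": 0,"dy": 0.005,"dz": 0,"ax": 0,"ay": 0,"az": 0}]'

```text
time: 9.38
ee_pos: [653.3, 1.3, 244.2]
ee_rot: [-1.57, 0.076, -0.085]
ft_force: [0.4, -0.2, -0.4]
finger_gap: -0.0
```

```bash
python3 - <<'E'
from plan import *
s=observe();p=s["ee_pos"];print(p.round(1),s["ft_force"].round(2))
P=KD("wrist");w,dw=capture("wrist")
for v in range(234,243):
    u=260;zc=dw[v,u];c,dr=ray("wrist",[(u,v)],P);print(u,v,round(float(zc)),(c+dr[0]*zc).round(1),w[v,u])
# handle points by depth
for v in range(150,200,3):
    u=300;zc=dw[v,u];c,dr=ray("wrist",[(u,v)],P);print(u,v,round(float(zc)),(c+dr[0]*zc).round(1),w[v,u])
E
python3 tip.py
```

```text
[653.3   1.3 244.2] [ 0.42 -0.2  -0.44]
260 234 160 [644.8   4.4 240.4] [152 168 162]
260 235 161 [646.    4.3 239.1] [155 169 163]
260 236 161 [646.2   4.3 239.8] [146 159 152]
260 237 152 [643.    4.4 247.7] [131 138 133]
260 238 151 [642.8   4.4 249.1] [103 104 105]
260 239 151 [643.1   4.4 249.5] [87 89 89]
260 240 149 [642.6   4.4 251.6] [87 87 88]
260 241 148 [642.7   4.4 252.5] [88 85 87]
260 242 146 [642.5   4.4 253.8] [92 88 87]
300 150 321 [638.3  48.3  67.6] [123 121 120]
300 153 321 [641.   47.9  68.9] [124 123 121]
300 156 313 [642.1  46.6  77.9] [124 121 120]
300 159 312 [644.7  46.2  79.9] [122 120 121]
300 162 313 [647.8  46.1  79. ] [120 117 117]
300 165 315 [651.   46.   78.5] [123 122 120]
300 168 315 [653.8  45.7  79. ] [125 124 123]
300 171 317 [657.   45.6  78.4] [123 122 119]
300 174 316 [659.7  45.3  79.5] [111 111 110]
300 177 152 [618.   26.  239.2] [84 85 87]
300 180 151 [619.1  25.8 240.7] [122 124 126]
300 183 152 [620.5  25.7 240.7] [117 121 121]
300 186 148 [620.8  25.1 244.6] [56 54 55]
300 189 144 [621.   24.6 248.5] [43 43 42]
300 192 140 [620.7  23.9 253.5] [51 50 50]
300 195 139 [621.6  23.7 254.9] [79 80 79]
300 198 139 [622.9  23.6 255.2] [90 90 87]
-6 [305 181] [34, 36, 40]; -4 [305 182] [37, 36, 42]; -2 [305 182] [37, 36, 42]; 0 [305 183] [38, 38, 40]; 2 [305 183] [38, 38, 40]; 4 [305 184] [36, 37, 41]; 6 [305 184] [36, 37, 41]; 8 [305 185] [53, 57, 55]; 10 [305 185] [53, 57, 55]; 12 [305 186] [183, 212, 200]; 14 [305 186] [183, 212, 200]; 16 [305 187] [182, 207, 197]; 18 [305 187] [182, 207, 197]; 20 [305 188] [183, 210, 200]; 22 [304 188] [183, 211, 203]; 24 [304 189] [183, 208, 201]; 26 [304 189] [183, 208, 201]; 28 [304 190] [184, 210, 201]; 30 [304 190] [184, 210, 201]; 32 [304 191] [185, 211, 201];
```

View pics/tip.png

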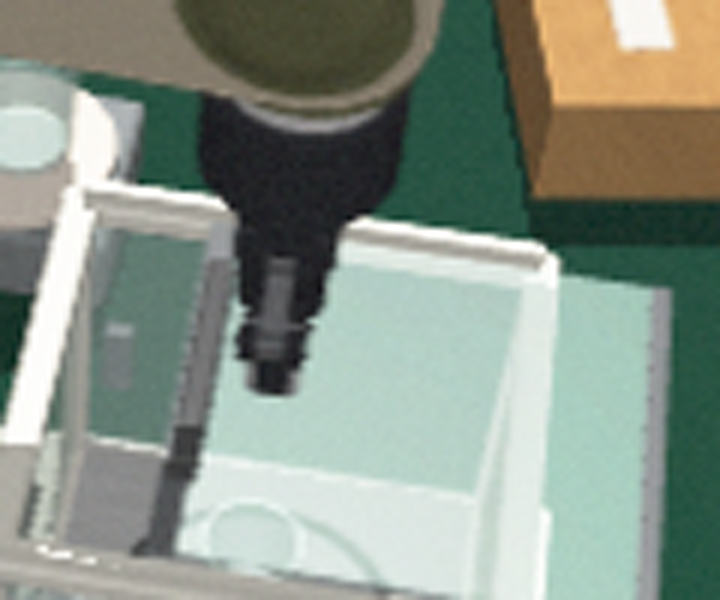

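The wrist depth is self-consistent: glass 240, ridge 240–255 with its front face at x≈620, fingertips at z≈248. So the tip is about 4 mm behind the TCP height, and the first pass cleared the ridge. I'll go 3 mm lower and push.

carry_out --increments '[{"jaw": -1,"dx": 0,"dy": 0.005,"dz": 0,"ax": 0,"ay": 0,"az": 0},{"jaw": -1,"dx": 0,"dy": 0.007,"dz": 0,"ax": 0,"ay": 0,"az": 0},{"jaw": -1,"dx": -0.01,"dy": 0.007,"dz": 0,"ax": 0,"ay": 0,"az": 0},{"jaw": -1,"dx": -0.018,"dy": 0.007,"dz": 0,"ax": 0,"ay": 0,"az": 0},{"jaw": -1,"dx": -0.024,"dy": 0.007,"dz": 0,"ax": 0,"ay": 0,"az": 0}]'

```text
time: 10.1
ee_pos: [641.1, 2.6, 241.0]
ee_rot: [-1.57, 0.076, -0.086]
ft_force: [0.4, -0.6, 0.1]
finger_gap: -0.3
```

carry_out --increments '[{"jaw": -1,"dx": -0.008,"dy": 0,"dz": 0,"ax": 0,"ay": 0,"az": 0},{"jaw": -1,"dx": -0.014,"dy": 0,"dz": 0,"ax": 0,"ay": 0,"az": 0},{"jaw": -1,"dx": -0.02,"dy": 0,"dz": 0,"ax": 0,"ay": 0,"az": 0}]'

```text
time: 10.48
ee_pos: [631.0, 3.6, 241.0]
ee_rot: [-1.57, 0.076, -0.086]
ft_force: [1.5, -0.7, -0.0]
finger_gap: 0.2
```

carry_out --increments '[{"jaw": -1,"dx": -0.008,"dy": 0,"dz": 0,"ax": 0,"ay": 0,"az": 0},{"jaw": -1,"dx": -0.016,"dy": 0,"dz": 0,"ax": 0,"ay": 0,"az": 0},{"jaw": -1,"dx": -0.024,"dy": 0,"dz": 0,"ax": 0,"ay": 0,"az": 0},{"jaw": -1,"dx": -0.032,"dy": 0,"dz": 0,"ax": 0,"ay": 0,"az": 0},{"jaw": -1,"dx": -0.04,"dy": 0,"dz": 0,"ax": 0,"ay": 0,"az": 0}]'

```text
time: 11.1
ee_pos: [610.9, 5.7, 240.9]
ee_rot: [-1.57, 0.076, -0.086]
ft_force: [0.8, 1.2, 1.1]
finger_gap: -0.1
```

carry_out --increments '[{"jaw": -1,"dx": -0.008,"dy": 0,"dz": 0,"ax": 0,"ay": 0,"az": 0},{"jaw": -1,"dx": -0.016,"dy": 0,"dz": 0,"ax": 0,"ay": 0,"az": 0},{"jaw": -1,"dx": -0.024,"dy": 0,"dz": 0,"ax": 0,"ay": 0,"az": 0},{"jaw": -1,"dx": -0.032,"dy": 0,"dz": 0,"ax": 0,"ay": 0,"az": 0},{"jaw": -1,"dx": -0.036,"dy": 0,"dz": 0,"ax": 0,"ay": 0,"az": 0}]'

```text
time: 11.72
ee_pos: [592.7, 7.6, 240.9]
ee_rot: [-1.57, 0.076, -0.086]
ft_force: [0.7, 0.2, -0.0]
finger_gap: -0.2
```

carry_out --increments '[{"jaw": -1,"dx": -0.004,"dy": 0,"dz": 0,"ax": 0,"ay": 0,"az": 0},{"jaw": -1,"dx": -0.006,"dy": 0,"dz": 0,"ax": 0,"ay": 0,"az": 0},{"jaw": -1,"dx": -0.006,"dy": 0,"dz": 0,"ax": 0,"ay": 0,"az": 0}]'

```text
time: 12.1
ee_pos: [589.7, 7.9, 240.9]
ee_rot: [-1.57, 0.076, -0.086]
ft_force: [1.7, 0.1, 0.5]
finger_gap: 0.5
```

carry_out --increments '[{"jaw": -1,"dx": -0.004,"dy": 0,"dz": 0,"ax": 0,"ay": 0,"az": 0},{"jaw": -1,"dx": -0.007,"dy": 0,"dz": 0,"ax": 0,"ay": 0,"az": 0},{"jaw": -1,"dx": -0.007,"dy": 0,"dz": 0,"ax": 0,"ay": 0,"az": 0}]'

```text
time: 12.48
ee_pos: [586.1, 8.3, 240.8]
ee_rot: [-1.57, 0.076, -0.086]
ft_force: [0.8, -0.0, 0.3]
finger_gap: 0.4
```

carry_out --increments '[{"jaw": -1,"dx": -0.003,"dy": 0,"dz": 0,"ax": 0,"ay": 0,"az": 0},{"jaw": -1,"dx": -0.005,"dy": 0,"dz": 0,"ax": 0,"ay": 0,"az": 0},{"jaw": -1,"dx": -0.005,"dy": 0,"dz": 0,"ax": 0,"ay": 0,"az": 0}]'

```text
time: 12.85
ee_pos: [583.7, 8.5, 240.8]
ee_rot: [-1.57, 0.076, -0.086]
ft_force: [3.6, -0.6, -0.3]
finger_gap: -0.1
```

carry_out --increments '[{"jaw": -1,"dx": -0.002,"dy": 0,"dz": 0,"ax": 0,"ay": 0,"az": 0},{"jaw": -1,"dx": -0.004,"dy": 0,"dz": 0,"ax": 0,"ay": 0,"az": 0},{"jaw": -1,"dx": -0.004,"dy": 0,"dz": 0,"ax": 0,"ay": 0,"az": 0}]'

```text
time: 13.22
ee_pos: [582.1, 8.7, 240.8]
ee_rot: [-1.57, 0.074, -0.087]
ft_force: [6.8, -0.2, -1.5]
finger_gap: 0.0
```

Force climbs about 1.8 N/mm from x≈585, so the door is on its stop. Backing off and lifting.

carry_out --increments '[{"jaw": -1,"dx": 0.01,"dy": 0,"dz": 0,"ax": 0,"ay": 0,"az": 0},{"jaw": -1,"dx": 0.03,"dy": -0.01,"dz": 0,"ax": 0,"ay": 0,"az": 0},{"jaw": -1,"dx": 0.03,"dy": -0.1,"dz": 0,"ax": 0,"ay": 0,"az": 0},{"jaw": -1,"dx": 0,"dy": -0.15,"dz": 0,"ax": 0,"ay": 0,"az": 0},{"jaw": -1,"dx": -0.1,"dy": -0.15,"dz": 0,"ax": 0,"ay": 0,"az": 0}]'

```text
time: 13.85
ee_pos: [532.2, 13.5, 316.2]
ee_rot: [-1.57, 0.074, -0.089]
ft_force: [0.3, 0.2, -0.1]
finger_gap: -0.1
```

```bash
cat >> plan.py <<'E'
def plan2(tip,up,L=-4):
    """tip at point tip, tool axis along -up, tool z close to BY"""
    s=observe();R=Ro.from_rotvec(s["ee_rot"]).as_matrix();p=s["ee_pos"]
    up=np.array(up,float)/np.linalg.norm(up);y=-up;z=BY-y*(BY@y);z/=np.linalg.norm(z);T=np.c_[np.cross(y,z),y,z]
    sh=R.T@(np.array(tip)-L*y-p)/500
    rv=Ro.from_matrix(R.T@T).as_rotvec()/2
    print("t",round(float(s["time"]),2),"tcp",p.round(1),"F",s["ft_force"].round(1),"tip now",(p+L*R[:,1]).round(1))
    print("shift",sh.round(4),"turn",rv.round(4))
Z=np.array([0,0,1.]);N=np.cos(.15)*Z-np.sin(.15)*BX
TARE=np.array([474.7,18.8,55.]);PRINT=np.array([465.9,-65.8,55.]);FEED=np.array([414.8,-285.,51.])
E
python3 - <<'E'
from plan import *
plan2(TARE+200*N,N)
P=KD("wrist");w,dw=capture("wrist")
cv2.imwrite("pics/w5.png",cv2.resize(w[...,::-1],(640,480)))
shut=np.array([566.7,9.9,240])
u=proj("wrist",[shut-6*BX+55*BY,shut-6*BX-55*BY,shut+6*BX-55*BY+16*Z,shut+6*BX+55*BY+16*Z],P);print((u*1.25).round())
E
```

```text
t 13.85 tcp [532.2  13.5 316.2] F [ 0.3  0.2 -0.1] tip now [532.2  13.5 320.2]
shift [-0.1753  0.1332 -0.0014] turn [ 0.0002 -0.0007 -0.0702]
[[411. 297.]
 [227. 297.]
 [223. 329.]
 [415. 328.]]
```

View pics/w5.png

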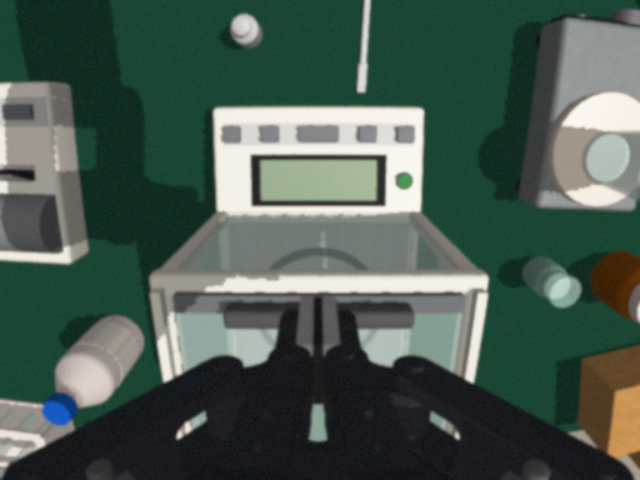

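Wrist view: the ridge spans (225–412, 303–329) against a predicted shut position of (223–415, 297–329), and the door bar lies on the front frame. The door is shut. On to tare.

carry_out --increments '[{"jaw": -1,"dx": -0.08,"dy": 0,"dz": 0,"ax": 0,"ay": 0,"az": -0.03},{"jaw": -1,"dx": -0.15,"dy": 0.02,"dz": 0,"ax": 0,"ay": 0,"az": -0.07},{"jaw": -1,"dx": -0.175,"dy": 0.1,"dz": -0.001,"ax": 0,"ay": 0,"az": -0.07},{"jaw": -1,"dx": -0.175,"dy": 0.133,"dz": -0.001,"ax": 0,"ay": 0,"az": -0.07},{"jaw": -1,"dx": -0.175,"dy": 0.133,"dz": -0.001,"ax": 0,"ay": 0,"az": -0.07}]'

```text
time: 14.52
ee_pos: [437.5, 23.8, 247.7]
ee_rot: [-1.573, -0.029, -0.19]
ft_force: [0.2, 0.6, 0.3]
finger_gap: 0.1
```

```bash
python3 - <<'E'
from plan import *
plan2(TARE+20*N,N)
E
```

```text
t 14.53 tcp [437.5  23.8 247.7] F [0.2 0.6 0.3] tip now [436.9  23.9 251.7]
shift [ 0.0205  0.3602 -0.0026] turn [-0.0002 -0.0002 -0.0053]
```

carry_out --increments '[{"jaw": -1,"dx": 0.01,"dy": 0.1,"dz": -0.001,"ax": 0,"ay": 0,"az": -0.004},{"jaw": -1,"dx": 0.018,"dy": 0.2,"dz": -0.002,"ax": 0,"ay": 0,"az": -0.005},{"jaw": -1,"dx": 0.02,"dy": 0.29,"dz": -0.002,"ax": 0,"ay": 0,"az": -0.005},{"jaw": -1,"dx": 0.02,"dy": 0.34,"dz": -0.002,"ax": 0,"ay": 0,"az": -0.005},{"jaw": -1,"dx": 0.02,"dy": 0.36,"dz": -0.002,"ax": 0,"ay": 0,"az": -0.005}]'

```text
time: 15.15
ee_pos: [472.5, 19.3, 70.3]
ee_rot: [-1.573, -0.036, -0.196]
ft_force: [0.2, 0.1, 0.4]
finger_gap: -0.1
```

```bash
python3 - <<'E'
from plan import *
plan2(TARE+8*N,N)
P=KD("wrist");w,dw=capture("wrist")
cv2.imwrite("pics/w6.png",cv2.resize(w[...,::-1],(640,480)))
E
```

```text
t 15.15 tcp [472.5  19.3  70.3] F [0.2 0.1 0.4] tip now [472.   19.3  74.2]
shift [-0.0002  0.0228 -0.0005] turn [-0.0003 -0.0002 -0.001 ]
```

View pics/w6.png

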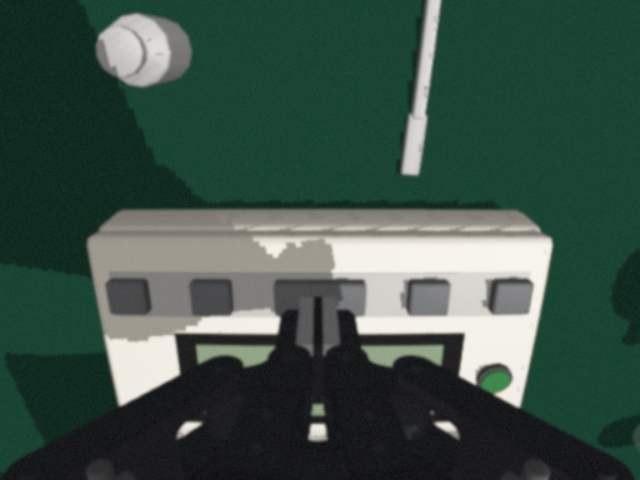

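The tip at (319,300) stands over the long middle key (275–365, 280–313), clear of mode at (211,297) and calibrate at (428,297). Approach.

carry_out --increments '[{"jaw": -1,"dx": 0,"dy": 0.015,"dz": 0,"ax": 0,"ay": 0,"az": 0},{"jaw": -1,"dx": 0,"dy": 0.024,"dz": 0,"ax": 0,"ay": 0,"az": 0},{"jaw": -1,"dx": 0,"dy": 0.028,"dz": 0,"ax": 0,"ay": 0,"az": 0},{"jaw": -1,"dx": 0,"dy": 0.028,"dz": 0,"ax": 0,"ay": 0,"az": 0}]'

```text
time: 15.7
ee_pos: [474.6, 19.0, 56.2]
ee_rot: [-1.573, -0.036, -0.197]
ft_force: [-0.2, 0.7, 0.4]
finger_gap: 0.3
```

carry_out --increments '[{"jaw": -1,"dx": 0,"dy": 0.003,"dz": 0,"ax": 0,"ay": 0,"az": 0},{"jaw": -1,"dx": 0,"dy": 0.003,"dz": 0,"ax": 0,"ay": 0,"az": 0},{"jaw": -1,"dx": 0,"dy": 0.003,"dz": 0,"ax": 0,"ay": 0,"az": 0}]'

```text
time: 16.08
ee_pos: [474.8, 19.0, 54.8]
ee_rot: [-1.573, -0.036, -0.197]
ft_force: [-0.1, 0.5, -0.2]
finger_gap: 0.5
```

carry_out --increments '[{"jaw": -1,"dx": 0,"dy": 0.004,"dz": 0,"ax": 0,"ay": 0,"az": 0},{"jaw": -1,"dx": 0,"dy": 0.004,"dz": 0,"ax": 0,"ay": 0,"az": 0},{"jaw": -1,"dx": 0,"dy": 0.004,"dz": 0,"ax": 0,"ay": 0,"az": 0}]'

```text
time: 16.45
ee_pos: [475.1, 19.0, 53.0]
ee_rot: [-1.573, -0.037, -0.197]
ft_force: [-0.5, -0.6, 1.9]
finger_gap: -0.0
```

carry_out --increments '[{"jaw": -1,"dx": 0,"dy": 0.003,"dz": 0,"ax": 0,"ay": 0,"az": 0},{"jaw": -1,"dx": 0,"dy": 0.003,"dz": 0,"ax": 0,"ay": 0,"az": 0},{"jaw": -1,"dx": 0,"dy": 0.003,"dz": 0,"ax": 0,"ay": 0,"az": 0}]'

```text
time: 16.82
ee_pos: [475.4, 19.0, 51.5]
ee_rot: [-1.573, -0.037, -0.197]
ft_force: [-1.8, 0.3, 4.6]
finger_gap: -0.2
```

carry_out --increments '[{"jaw": -1,"dx": 0,"dy": 0.003,"dz": 0,"ax": 0,"ay": 0,"az": 0},{"jaw": -1,"dx": 0,"dy": 0.003,"dz": 0,"ax": 0,"ay": 0,"az": 0},{"jaw": -1,"dx": 0,"dy": 0.003,"dz": 0,"ax": 0,"ay": 0,"az": 0}]'

```text
time: 17.2
ee_pos: [475.5, 19.0, 50.4]
ee_rot: [-1.573, -0.037, -0.197]
ft_force: [-2.7, -0.5, 9.2]
finger_gap: -0.1
```

Tare went down (4.9 N, then 9.6 N at its stop). I'll lift straight off and move over to print.

carry_out --increments '[{"jaw": -1,"dx": 0,"dy": -0.03,"dz": 0,"ax": 0,"ay": 0,"az": 0},{"jaw": -1,"dx": 0,"dy": -0.06,"dz": 0,"ax": 0,"ay": 0,"az": 0},{"jaw": -1,"dx": 0,"dy": -0.06,"dz": -0.09,"ax": 0,"ay": 0,"az": 0},{"jaw": -1,"dx": 0,"dy": -0.06,"dz": -0.171,"ax": 0,"ay": 0,"az": 0},{"jaw": -1,"dx": 0,"dy": -0.06,"dz": -0.171,"ax": 0,"ay": 0,"az": 0}]'

```text
time: 17.82
ee_pos: [462.4, -67.7, 79.8]
ee_rot: [-1.574, -0.034, -0.2]
ft_force: [0.3, -0.3, 1.2]
finger_gap: -0.3
```

```bash
python3 - <<'E'
from plan import *
plan2(PRINT+4*N,N,-2)
P=KD("wrist");w,dw=capture("wrist")
hs=cv2.cvtColor(w,cv2.COLOR_RGB2HSV);print((proj("wrist",[PRINT,PRINT+38*BY,TARE],P)).round())
for u in range(120,420,6): print(u,w[236,u].mean().round(),end=" ")
cv2.imwrite("pics/w7.png",cv2.resize(w[...,::-1],(640,480)))
E
```

```text
t 17.82 tcp [462.4 -67.7  79.8] F [ 0.3 -0.3  1.2] tip now [462.1 -67.7  81.8]
shift [-0.0009  0.046   0.0045] turn [ 0.0001 -0.0019 -0.0005]
[[259. 232.]
 [326. 231.]
 [406. 231.]]
120 48.0 126 50.0 132 49.0 138 51.0 144 48.0 150 46.0 156 49.0 162 49.0 168 50.0 174 46.0 180 53.0 186 51.0 192 55.0 198 50.0 204 29.0 210 23.0 216 31.0 222 38.0 228 131.0 234 154.0 240 150.0 246 80.0 252 68.0 258 105.0 264 116.0 270 123.0 276 209.0 282 208.0 288 209.0 294 211.0 300 208.0 306 122.0 312 122.0 318 125.0 324 127.0 330 128.0 336 128.0 342 212.0 348 212.0 354 214.0 360 214.0 366 135.0 372 74.0 378 131.0 384 130.0 390 130.0 396 132.0 402 130.0 408 131.0 414 130.0
```

View pics/w7.png

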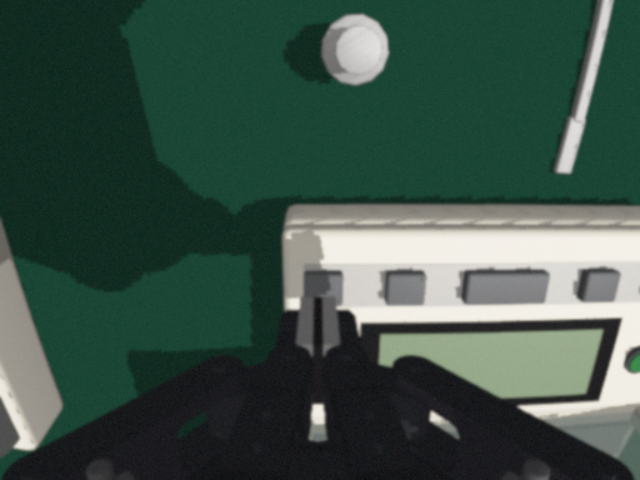

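Tip at (318,300) is over the print key (305–342), whose centre at 324 is where my calibration puts it. Mode at (405,287) is well clear. Shift 2 mm and press.

carry_out --increments '[{"jaw": -1,"dx": 0,"dy": 0,"dz": 0.0045,"ax": 0,"ay": -0.002,"az": 0},{"jaw": -1,"dx": -0.001,"dy": 0.025,"dz": 0.0045,"ax": 0,"ay": -0.002,"az": 0},{"jaw": -1,"dx": -0.001,"dy": 0.044,"dz": 0.0045,"ax": 0,"ay": -0.002,"az": 0},{"jaw": -1,"dx": -0.001,"dy": 0.048,"dz": 0.0045,"ax": 0,"ay": -0.002,"az": 0},{"jaw": -1,"dx": -0.001,"dy": 0.048,"dz": 0.0045,"ax": 0,"ay": -0.002,"az": 0}]'

```text
time: 18.5
ee_pos: [465.5, -64.3, 55.6]
ee_rot: [-1.573, -0.037, -0.195]
ft_force: [0.2, -0.6, 0.4]
finger_gap: 0.0
```

carry_out --increments '[{"jaw": -1,"dx": 0,"dy": 0.004,"dz": 0,"ax": 0,"ay": 0,"az": 0},{"jaw": -1,"dx": 0,"dy": 0.004,"dz": 0,"ax": 0,"ay": 0,"az": 0},{"jaw": -1,"dx": 0,"dy": 0.004,"dz": 0,"ax": 0,"ay": 0,"az": 0}]'

```text
time: 18.88
ee_pos: [466.0, -64.4, 53.9]
ee_rot: [-1.573, -0.038, -0.195]
ft_force: [-0.3, 0.3, 1.1]
finger_gap: -0.0
```

carry_out --increments '[{"jaw": -1,"dx": 0,"dy": 0.004,"dz": 0,"ax": 0,"ay": 0,"az": 0},{"jaw": -1,"dx": 0,"dy": 0.004,"dz": 0,"ax": 0,"ay": 0,"az": 0},{"jaw": -1,"dx": 0,"dy": 0.004,"dz": 0,"ax": 0,"ay": 0,"az": 0}]'

```text
time: 19.25
ee_pos: [466.3, -64.4, 52.0]
ee_rot: [-1.574, -0.038, -0.195]
ft_force: [-0.6, -0.1, 3.9]
finger_gap: -0.2
```

carry_out --increments '[{"jaw": -1,"dx": 0,"dy": 0.003,"dz": 0,"ax": 0,"ay": 0,"az": 0},{"jaw": -1,"dx": 0,"dy": 0.003,"dz": 0,"ax": 0,"ay": 0,"az": 0},{"jaw": -1,"dx": 0,"dy": 0.003,"dz": 0,"ax": 0,"ay": 0,"az": 0}]'

```text
time: 19.62
ee_pos: [466.5, -64.5, 50.6]
ee_rot: [-1.574, -0.038, -0.195]
ft_force: [-2.0, 0.3, 5.9]
finger_gap: 0.4
```

Print is pressed (6.2 N, past the 3.6 N count point). Lift, then go to the printer.

carry_out --increments '[{"jaw": -1,"dx": 0,"dy": -0.03,"dz": 0,"ax": 0,"ay": 0,"az": 0},{"jaw": -1,"dx": 0,"dy": -0.1,"dz": 0,"ax": 0,"ay": 0,"az": 0},{"jaw": -1,"dx": 0,"dy": -0.14,"dz": -0.1,"ax": 0,"ay": 0,"az": 0.03},{"jaw": -1,"dx": -0.01,"dy": -0.14,"dz": -0.2,"ax": 0,"ay": 0,"az": 0.07},{"jaw": -1,"dx": -0.02,"dy": -0.14,"dz": -0.3,"ax": 0,"ay": 0,"az": 0.075}]'

```text
time: 20.25
ee_pos: [431.4, -213.4, 118.3]
ee_rot: [-1.569, 0.08, -0.077]
ft_force: [1.0, -0.8, 0.5]
finger_gap: -0.3
```

```bash
python3 - <<'E'
from plan import *
plan2(FEED+40*Z,Z,-2)
E
```

```text
t 20.25 tcp [ 431.4 -213.4  118.3] F [ 1.  -0.8  0.5] tip now [ 431.4 -213.4  120.3]
shift [-0.0188  0.0586 -0.1458] turn [ 0.0001  0.0011 -0.0009]
```

carry_out --increments '[{"jaw": -1,"dx": -0.01,"dy": 0,"dz": -0.08,"ax": 0,"ay": 0,"az": 0},{"jaw": -1,"dx": -0.019,"dy": 0,"dz": -0.146,"ax": 0,"ay": 0,"az": 0},{"jaw": -1,"dx": -0.019,"dy": 0.03,"dz": -0.146,"ax": 0,"ay": 0,"az": 0},{"jaw": -1,"dx": -0.019,"dy": 0.058,"dz": -0.146,"ax": 0,"ay": 0,"az": 0},{"jaw": -1,"dx": -0.019,"dy": 0.058,"dz": -0.146,"ax": 0,"ay": 0,"az": 0}]'

```text
time: 20.88
ee_pos: [414.3, -284.3, 88.2]
ee_rot: [-1.568, 0.081, -0.075]
ft_force: [0.7, 0.2, -0.3]
finger_gap: -0.4
```

```bash
python3 - <<'E'
from m import *
from plan import *
P=KD("wrist");w,dw=capture("wrist");np.savez("wrist",im=w,d=dw)
g=lambda h:((h[...,2]<150)&(h[...,2]>30)&(h[...,1]<80)).astype(np.uint8)
u=proj("wrist",[FEED,[405.4,-346,51],observe()["ee_pos"]+[0,0,2]],P);print(u.round())
x,y=u[0].astype(int)
for v in range(y-18,y+10,2): print(v,[int(w[v,c].mean()) for c in range(x-70,x+71,7)])
plan2(FEED+4*Z,Z,-2)
E
```

```text
[[254. 225.]
 [152. 220.]
 [255. 257.]]
207 [208, 209, 212, 210, 209, 209, 210, 244, 254, 254, 254, 254, 254, 254, 254, 254, 254, 255, 88, 90, 91]
209 [211, 208, 208, 210, 212, 208, 185, 236, 248, 254, 254, 254, 254, 254, 254, 254, 254, 255, 89, 87, 85]
211 [211, 212, 211, 210, 207, 210, 107, 120, 144, 192, 209, 230, 245, 252, 254, 255, 254, 255, 85, 84, 85]
213 [209, 208, 208, 208, 209, 212, 121, 117, 111, 127, 133, 132, 132, 146, 254, 254, 254, 255, 89, 85, 88]
215 [210, 212, 211, 208, 209, 209, 128, 126, 126, 133, 186, 181, 175, 167, 254, 254, 254, 255, 87, 87, 86]
217 [210, 209, 207, 208, 212, 208, 125, 127, 129, 126, 202, 204, 202, 201, 254, 254, 254, 255, 88, 86, 88]
219 [210, 210, 209, 211, 211, 208, 126, 127, 130, 128, 196, 205, 207, 203, 254, 254, 254, 255, 86, 88, 89]
221 [210, 209, 209, 209, 209, 209, 128, 127, 129, 129, 194, 204, 206, 205, 254, 254, 254, 255, 88, 86, 89]
223 [210, 210, 208, 210, 208, 209, 128, 128, 128, 127, 194, 203, 205, 205, 254, 254, 254, 255, 87, 88, 87]
225 [211, 212, 211, 208, 209, 209, 128, 129, 128, 128, 194, 203, 205, 202, 254, 254, 254, 255, 88, 87, 86]
227 [208, 209, 209, 209, 210, 208, 127, 128, 126, 128, 180, 203, 206, 205, 254, 254, 254, 255, 89, 86, 88]
229 [207, 210, 208, 210, 208, 207, 127, 129, 128, 126, 172, 201, 204, 202, 254, 254, 254, 255, 88, 87, 89]
231 [210, 208, 208, 208, 208, 207, 127, 129, 127, 125, 171, 202, 203, 205, 254, 254, 254, 255, 90, 88, 87]
233 [209, 209, 208, 210, 210, 209, 129, 127, 127, 127, 172, 202, 202, 203, 254, 254, 254, 254, 87, 87, 87]
t 20.93 tcp [ 414.7 -284.6   88.9] F [0.5 0.  0.1] tip now [ 414.7 -284.6   90.9]
shift [ 0.0006  0.0718 -0.0008] turn [-0.0003  0.0014 -0.0013]
```

The feed key spans columns 225–279, rows 211–237, centred within 2 px of the prediction (254,225). Its width of about 34 mm is right. Press.

carry_out --increments '[{"jaw": -1,"dx": 0,"dy": 0.03,"dz": 0,"ax": 0,"ay": 0,"az": 0},{"jaw": -1,"dx": 0,"dy": 0.06,"dz": 0,"ax": 0,"ay": 0,"az": 0},{"jaw": -1,"dx": 0,"dy": 0.071,"dz": 0,"ax": 0,"ay": 0,"az": 0},{"jaw": -1,"dx": 0,"dy": 0.071,"dz": 0,"ax": 0,"ay": 0,"az": 0}]'

```text
time: 21.42
ee_pos: [414.7, -284.5, 53.7]
ee_rot: [-1.569, 0.079, -0.075]
ft_force: [-0.3, -0.5, 0.4]
finger_gap: 0.3
```

carry_out --increments '[{"jaw": -1,"dx": 0,"dy": 0.004,"dz": 0,"ax": 0,"ay": 0,"az": 0},{"jaw": -1,"dx": 0,"dy": 0.004,"dz": 0,"ax": 0,"ay": 0,"az": 0},{"jaw": -1,"dx": 0,"dy": 0.004,"dz": 0,"ax": 0,"ay": 0,"az": 0}]'

```text
time: 21.8
ee_pos: [414.8, -284.6, 51.9]
ee_rot: [-1.569, 0.079, -0.076]
ft_force: [0.3, 0.2, 0.4]
finger_gap: 0.1
```

carry_out --increments '[{"jaw": -1,"dx": 0,"dy": 0.004,"dz": 0,"ax": 0,"ay": 0,"az": 0},{"jaw": -1,"dx": 0,"dy": 0.004,"dz": 0,"ax": 0,"ay": 0,"az": 0},{"jaw": -1,"dx": 0,"dy": 0.004,"dz": 0,"ax": 0,"ay": 0,"az": 0}]'

```text
time: 22.18
ee_pos: [414.9, -284.7, 50.0]
ee_rot: [-1.569, 0.079, -0.076]
ft_force: [0.2, -0.7, 1.7]
finger_gap: 0.2
```

carry_out --increments '[{"jaw": -1,"dx": 0,"dy": 0.004,"dz": 0,"ax": 0,"ay": 0,"az": 0},{"jaw": -1,"dx": 0,"dy": 0.004,"dz": 0,"ax": 0,"ay": 0,"az": 0},{"jaw": -1,"dx": 0,"dy": 0.004,"dz": 0,"ax": 0,"ay": 0,"az": 0}]'

```text
time: 22.55
ee_pos: [414.9, -284.7, 48.1]
ee_rot: [-1.569, 0.079, -0.076]
ft_force: [-0.6, -0.2, 4.7]
finger_gap: -0.1
```

carry_out --increments '[{"jaw": -1,"dx": 0,"dy": 0.003,"dz": 0,"ax": 0,"ay": 0,"az": 0},{"jaw": -1,"dx": 0,"dy": 0.003,"dz": 0,"ax": 0,"ay": 0,"az": 0},{"jaw": -1,"dx": 0,"dy": 0.003,"dz": 0,"ax": 0,"ay": 0,"az": 0}]'

```text
time: 22.92
ee_pos: [414.9, -284.7, 46.7]
ee_rot: [-1.569, 0.079, -0.076]
ft_force: [-0.8, 0.3, 6.0]
finger_gap: -0.4
```

Feed is pressed (6 N). Lift clear and check the end state numerically.

carry_out --increments '[{"jaw": -1,"dx": 0,"dy": -0.03,"dz": 0,"ax": 0,"ay": 0,"az": 0},{"jaw": -1,"dx": 0,"dy": -0.12,"dz": 0,"ax": 0,"ay": 0,"az": 0},{"jaw": -1,"dx": 0,"dy": -0.24,"dz": 0,"ax": 0,"ay": 0,"az": 0},{"jaw": -1,"dx": -0.1,"dy": -0.3,"dz": 0,"ax": 0,"ay": 0,"az": 0},{"jaw": -1,"dx": -0.15,"dy": -0.3,"dz": 0,"ax": 0,"ay": 0,"az": 0}]'

```text
time: 23.55
ee_pos: [339.6, -277.5, 198.6]
ee_rot: [-1.573, 0.077, -0.078]
ft_force: [0.4, -0.5, -0.8]
finger_gap: -0.1
```

```bash
python3 - <<'E'
from m import *
for n in ("top","scene"):
    im,d=capture(n);old=np.load(n+".npz")["im"];np.savez(n+"E",im=im,d=d)
    df=(np.abs(im.astype(int)-old).max(2)>45).astype(np.uint8)
    df=cv2.morphologyEx(df,cv2.MORPH_OPEN,np.ones((3,3)))
    k,l,st,c=cv2.connectedComponentsWithStats(df)
    print(n,[(c[i].round().tolist(),st[i].tolist()) for i in range(1,k) if st[i,4]>12])
dk=lambda h:((h[...,2]<75)&(h[...,1]<110)).astype(np.uint8)
g=lambda h:((h[...,2]<175)&(h[...,2]>60)&(h[...,1]<60)).astype(np.uint8)
for c,a,s in blobs("topE",(240,135,310,190),dk,30,500): print("handle?",c,a,s,onz("top",[c],248)[0].round(1))
for c,a,s in blobs("topE",(226,208,306,232),g,20,500): print("key",c,a)
s=observe();print(s["time"],s["ft_force"].round(1),s["ee_pos"].round())
E
```

```text
top [([280.0, 91.0], [245, 76, 71, 30, 1535]), ([273.0, 156.0], [238, 142, 70, 35, 1355]), ([306.0, 164.0], [305, 159, 4, 10, 32]), ([260.0, 171.0], [257, 169, 7, 4, 26]), ([275.0, 171.0], [266, 168, 19, 8, 110]), ([338.0, 318.0], [185, 222, 295, 162, 25724]), ([486.0, 280.0], [482, 274, 9, 13, 70]), ([480.0, 282.0], [478, 276, 5, 12, 46]), ([18.0, 368.0], [0, 341, 46, 43, 1253]), ([268.0, 382.0], [264, 380, 11, 4, 32]), ([281.0, 382.0], [278, 380, 7, 4, 19])]
scene [([50.0, 21.0], [0, 0, 93, 58, 2598]), ([127.0, 22.0], [82, 0, 92, 59, 2521]), ([130.0, 2.0], [127, 0, 8, 5, 32]), ([152.0, 5.0], [145, 0, 15, 10, 83]), ([10.0, 46.0], [2, 26, 19, 39, 228]), ([56.0, 43.0], [53, 37, 7, 13, 46]), ([115.0, 47.0], [110, 45, 11, 5, 46]), ([114.0, 154.0], [31, 45, 142, 210, 15701]), ([33.0, 54.0], [32, 52, 3, 5, 15]), ([42.0, 67.0], [32, 52, 27, 35, 344]), ([25.0, 78.0], [19, 71, 13, 16, 158]), ([50.0, 100.0], [44, 94, 14, 15, 131]), ([19.0, 140.0], [0, 104, 36, 72, 1357]), ([8.0, 128.0], [6, 125, 5, 6, 29]), ([283.0, 183.0], [263, 156, 36, 55, 1224]), ([346.0, 181.0], [344, 165, 5, 33, 101]), ([361.0, 195.0], [350, 166, 22, 59, 1125]), ([41.0, 205.0], [32, 185, 20, 37, 352]), ([344.0, 204.0], [343, 201, 3, 8, 24]), ([343.0, 215.0], [342, 210, 3, 11, 33]), ([275.0, 238.0], [268, 220, 17, 31, 308]), ([281.0, 224.0], [280, 221, 3, 7, 21]), ([345.0, 250.0], [341, 233, 8, 33, 184]), ([151.0, 267.0], [140, 244, 22, 48, 520]), ([128.0, 264.0], [125, 261, 7, 6, 25]), ([138.0, 264.0], [137, 262, 3, 6, 18])]
handle? [272.24 171.23] 78 [250, 168, 47, 7] [562.6   8.9 248. ]
key [235.2  215.38] 40
key [248.36 216.52] 42
key [264.67 218.77] 84
key [281.27 220.51] 41
key [294.08 222.41] 39
key [244.82 226.43] 44
key [275.24 230.05] 37
23.65 [-0.2  0.   0.6] [ 339. -277.  197.]
```

```bash
python3 -c "
from station import *
print(finish_job())"
```

```text
the job is handed in; nothing more can be done
None
```

I pushed the top door shut, then tapped tare, print and feed in that order, letting each key come up before the next. The job was handed in at about 24 s with the arm clear; the interface reports no verdict.

| Step | Check |
|---|---|
| Door | Force rose to about 7 N against the stop. The handle blob in the top view moved from x = 618.9 to 562.6. Allowing for a blob bias of about 4 mm, that matches the 566.7 worked out for the shut door. |
| Tare key | 9.6 N, at its stop |
| Print key | 6.2 N, past the 3.6 N at which it counts as pressed |
| Feed key | 6.0 N, past the 3.6 N at which it counts as pressed |

- **Nothing else moved:** comparing the first and last pictures, I saw no change beyond the door, the arm and its shadow. The printer's place in the scene view is unchanged; in the top view the arm and its shadow cover that area.
- **Fingertip length disagreed with the description:** the shut fingertips end about 2–4 mm behind the TCP, not 22 mm ahead. My first pass at the door went over the handle without moving it. I measured the tip again with the wrist camera's depth image and repeated the push lower down.
- **Scene camera off:** it placed the tip about 10 mm ahead of the TCP, which did not agree, so I did not use it for heights.
- **Unchecked:** no picture was taken of the feed key after its tap, so that it came back up is inferred from lifting clear.

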